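# Third hand at the strut-anchor jig

### The job

Three look-alike ball-stud anchors for an analyser's lid strut stand on the bench; pick up the one whose foot fits the width of the seat between the jig's two blue guide ribs, set it down flat on the jig plate between the ribs and push it squarely against the orange sprung stop until the pointer is in the middle of the green zone, never as far as the stop's end. Hold it there in the gripper, steady, for two seconds or more so that a colleague can screw it down, and finish still holding it pressed: do not let go or back off. Leave the other two anchors, the bottles, the screwdriver and the screw pot where they are.

Things in the scene. Friction and masses are not known exactly. Their poses are not given: they have to be found in the camera images.
- anchor_mid: The middle-sized one (the one that fits) of three dark steel ball-stud anchors, loose, upright. Foot 40 mm (own x) by 64 mm (own y), 16 mm high; in its middle a square post 22 x 22 mm, faces square to x and y, from 16 to 60 mm height; on it a bright ball stud, top at 76 mm. Origin: centre of the underside, z up. A half turn makes no difference
- anchor_short: The shortest (too loose in the seat) of three dark steel ball-stud anchors, loose, upright. Foot 40 mm (own x) by 46 mm (own y), 16 mm high; in its middle a square post 22 x 22 mm, faces square to x and y, from 16 to 60 mm height; on it a bright ball stud, top at 76 mm. Origin: centre of the underside, z up. A half turn makes no difference. Leave alone
- anchor_long: The longest (too wide for the seat) of three dark steel ball-stud anchors, loose, upright. Foot 40 mm (own x) by 82 mm (own y), 16 mm high; in its middle a square post 22 x 22 mm, faces square to x and y, from 16 to 60 mm height; on it a bright ball stud, top at 76 mm. Origin: centre of the underside, z up. A half turn makes no difference. Leave alone
- jig: Sprung jig fixed to the bench: aluminium plate 200 mm (own x) by 160 mm (own y), top 10 mm above the bench. Origin: on the bench under the middle of the stop's rest face; plate from -100 to +100 mm in x; z up. Push along own +x (roughly away from the robot). Grey spring housing, top 40 mm above the bench, at x = 72 to 96 mm, y within 35 mm
- seat (a point): Entry of the seat, on the plate's top face midway between the two blue guide ribs, 28 mm before (-x of) the stop's rest face; axes as the jig's. Inner rib faces are parallel, 70 mm apart, from here 50 mm along +x; towards -x the ribs flare to about 90 mm apart in 22 mm. Rib tops are 12 mm above the plate. The plate goes on 72 mm in -x
- green (a point): Middle of the green zone (10 mm long in x) on top of the scale strip, which lies along the jig's x, 58 mm to its +y side, 22 mm above the bench: white, green, red towards +x. The pointer, an orange-tipped bar up to 29 mm high fixed to the stop, moves over it and is 16 mm before this point at rest
- pad (a point): Centre of the front (pushed) face of the orange sprung stop, 18.5 mm above the bench. The stop's face is 56 mm wide (y), 10 mm thick (x), from 11.5 to 25.5 mm above the bench. At rest it is right above the jig's origin; it moves with the stop along the jig's +x
- stop (a joint): Travel of the sprung stop along the jig's +x, m: 0 at rest, 0.035 at its end. The spring has 500 N/m from zero, with hardly any friction, so 0.016 m is 8 N. The pointer is in the green zone from 0.011 to 0.021 m (5.5 to 10.5 N), in the white below, in the red above
- reagent0: Amber reagent bottle, 38 mm across, 85 mm high, upright, origin at the centre of its underside. Leave alone
- reagent1: Amber reagent bottle, 38 mm across, 85 mm high, upright, origin at the centre of its underside. Leave alone
- reagent2: Amber reagent bottle, 38 mm across, 85 mm high, upright, origin at the centre of its underside. Leave alone
- screwdriver: Screwdriver, 190 mm long, lying on the bench along its own x. Leave alone
- screw_pot: Low white pot of screws, 72 mm across, 30 mm high, origin at the centre of its underside. Leave alone
Mind the look-alikes: they are no part of the job. What is shaped like the anchor_mid but yellow is not meant.

How it is judged:
On the way, in this order (a step that is already met when the one before it is completed fails the run):
1. the middle-sized anchor is lifted clear of the bench (height (world z) of anchor_mid above 0.03 m and contact force between the fingers and anchor_mid above 1 N), for 0.1 s.
2. it is held flat in the seat against the stop with the pointer in the green zone for one second (value of joint stop between 0.011 and 0.021 m and contact force between anchor_mid and stop between 4 and 13 N and z of anchor_mid in the frame of jig between 0.006 and 0.014 m and y of anchor_mid in the frame of jig between -0.007 and 0.007 m and angle between anchor_mid's own z axis and vertical below 0.09 rad and angle between the x axis of anchor_mid and the x axis of jig, either way round below 0.12 rad), for 1 s.
At the end, for the whole second after the job is handed in: The 64 mm anchor is flat on the jig plate (within 4 mm, 5 degrees), between the ribs (within 7 mm of the middle line, square within 7 degrees), pressing the stop to 11-21 mm of travel with 4-13 N, still, and still held by the fingers (all of step 2 and contact force between the fingers and anchor_mid above 1 N and linear speed of anchor_mid below 0.02 m/s and velocity of joint stop between -0.02 and 0.02 m/s); the arm keeps its last pose, push and grip.
It fails at once if the stop is pushed nearly to its end (beyond 29 mm) (value of joint stop above 0.029 m).
It fails at once if another anchor is moved by more than 30 mm (distance of any of anchor_short, anchor_long from where it was at the start of the episode above 0.03 m).
It fails at once if a bottle, the screwdriver or the screw pot is moved by more than 30 mm (distance of any of reagent0, reagent1, reagent2, screwdriver, screw_pot from where it was at the start of the episode above 0.03 m).
It also fails if it takes over 51 s, if anything falls off the work surface, if the arm or the gripper's body presses on something with over 40 N, if the wrist force passes 120 N, or if a joint passes its speed limit or range.

### The arm

A 6-joint arm with a two-finger parallel gripper is mounted at the origin on the work surface. World frame = base frame: x ahead of the robot, y to its left, z up, the work surface at z = 0. Lengths are in m, angles in rad, forces in N, time in s.
With the tool pointing down it reaches from about 0.35 to 0.975 m from the base axis. Payload 4.9 kg.
Tool frame: the origin (TCP) lies midway between the tips of the shut fingers; the grasp point (between the pads) lies 19 mm behind it; z points along the fingers, x is the direction in which the jaws open and shut, and the axes are right-handed (so a half turn about z gives the same grasp; the last joint's range is limited). The gripper opens to 85 mm and grips with 20 to 120 N. Pads are 22 mm wide; open, the fingers measure 114 mm over their backs; the gripper's body (76 mm by 85 mm) begins 54 mm behind the grasp point. The pads swing forward as they close: fully open they stand 13 mm farther back than shut.
Start: joints at [1.068, 0.053, 1.613, -0, 1.476, -0.119], TCP at [0.234, 0.58, 0.231] pointing down, gripper open.
Joint ranges: [-3.01, 3.01], [-1.01, 2.22], [0.06, 2.58], [-1.02, 4.17], [0.09, 2.62], [-3.14, 3.14]. Speed limits (rad/s): [2.57, 2.57, 3.14, 3.14, 3.14, 3.14].

### API

Orientations are given as a rotation vector (axis times angle).
In Python, from station import ctrl gives the robot as it stands.
- The arm moves only by the tool step_arm, never from a script. Its argument "increments" is text: rows parted by semicolons, each of 6 numbers parted by spaces: the shift along the tool's x, y, z as a fraction of full scale, then the turn, a rotation vector about the tool's x, y, z as a fraction of full scale. In form: x y z rx ry rz; .... A call has 1 to 12 rows; each row shifts and turns the commanded pose from where the row before left it, along the tool's axes as they then stand; what a row does not reach is not made up. Full scale, the value 1, is 0.025 m for a shift and 0.1 rad for a turn. A row lasts 1/12 s, in which the tool goes at most 41.7 mm and 7.16 degrees, less where a joint would pass 70% of its speed; a pose out of reach is approached as far as the arm can. A call with a number of a shift or a turn outside -1 to 1 is refused whole. A call with a gripper value outside its range is refused whole. "fingers" is the opening, from -1 (shut) to 1 (fully open), so that 0 is half open, set as the call begins (left out, the last holds). The fingers move at their own pace and stop on an object; "newtons" is the grip in N (left out, the last holds). Time passes only in rows, so rows that do not move let the fingers close. It gives the time, the measured TCP pose, the force and the opening at its end, in the units of the state.
- ctrl.get_obs(): the state, without advancing time (a new reading comes with each control period).
- ctrl.get_image(name): name is "scene" or "top" or "wrist"; returns a dict with "pixels" (400x640x3 uint8, red, green, blue), "intrinsics" (3x3 intrinsics, pixels), "eye" and "orientation" of the camera in the world. Camera axes: x right, y down, z forward; pixel columns grow to the right and rows downward; lengths in m; the calibration is good to about 2 mm. The wrist camera is an equidistant fisheye: a pixel r from the principal point sees the ray r / f radians off the axis. A picture is of the moment at which its call begins. There is no depth.
- ctrl.finish_job(): hands the job in, once; it reports no verdict.
The state is a dict: "t": time; "q": joint angles; "dq": joint speeds; "effort": joint torques, N m; "tool_pos": TCP position; "tool_rot": TCP orientation; "contact_force": force on the tool from outside, world axes, zero at the start; "wrist_torque": the same for the moment, N m; "opening": finger opening in m.
Only numpy, scipy, OpenCV 4.12 (cv2) and the standard library are available. Lean on these libraries where they do the work, as an engineer would, in place of code of your own. Each camera call takes 0.05 s, during which the arm holds its last target.

## Working session

There is one attempt and no reset: what is moved stays moved. The work goes in short steps, Python scripts to look and compute and a tool call to move; the robot and the scene stay as the last step left them, time stands still between calls to the robot, and variables do not carry over. Pictures are saved under pics/ and viewed, and the job is handed in when it is done.

Besides the shell and the picture viewer there is one more tool, called after "Emit:" in YAML: its name, and indented under it one key for each argument. step_arm: Moves the arm, as the interface text tells. Shift numbers are shares of 0.025 m and turn numbers shares of 0.1 rad, none past 1 either way. Its arguments: {"type":"object","properties":{"increments":{"type":"string"},"fingers":{"type":"number"},"newtons":{"type":"number"}},"required":["increments"]}

```bash
mkdir -p pics; ls; cat > h.py <<'E'
from station import ctrl
import numpy as np, cv2
def grab(n,f):
    d=ctrl.get_image(n); cv2.imwrite('pics/'+f,d['pixels'][:,:,::-1]); 
    np.savez('pics/'+f+'.npz',**{k:np.array(v) for k,v in d.items() if k in('pixels','intrinsics','eye','orientation')}); return d
E
python3 - <<'E'
from h import *
for n in('scene','top','wrist'):
    d=grab(n,n+'0.png'); print(n,d['intrinsics'],d['eye'],d['orientation'])
print(ctrl.get_obs())
E
```

```text
pics
scene [[508.17624848   0.         315.43864028]
 [  0.         508.17624848 203.7464571 ]
 [  0.           0.           1.        ]] [ 1.10199194 -0.43758895  1.19573691] [-2.39454315 -1.1077002   0.29794819]
top [[493.231585     0.         316.54691691]
 [  0.         493.231585   204.56533777]
 [  0.           0.           1.        ]] [0.51674516 0.0356361  1.32223408] [-2.19252819  2.18831496 -0.10192786]
wrist [[309.70691629   0.         326.1422053 ]
 [  0.         309.70691629 198.16635957]
 [  0.           0.           1.        ]] [0.17188885 0.60502883 0.37278267] [2.41006726 1.62719999 0.21943218]
{'t': 0.15, 'q': array([ 1.06798928e+00,  5.32357536e-02,  1.61398113e+00,  7.27652391e-06,
        1.47601186e+00, -1.18990087e-01]), 'dq': array([-6.44439701e-04, -2.08764245e-03, -3.49915660e-03, -9.34127216e-05,
       -2.22204952e-03, -7.83932470e-04]), 'effort': array([ 1.02972772e-03, -3.94246423e+01, -3.70720661e+01,  2.33843315e-05,
        4.67709280e-03, -3.39442454e-05]), 'tool_pos': array([0.23379297, 0.57909672, 0.23032499]), 'tool_rot': array([ 2.60374734e+00,  1.75654296e+00, -2.29069664e-03]), 'contact_force': array([-0.41219478,  0.17436547,  0.22141344]), 'wrist_torque': array([ 0.01860396,  0.02885689, -0.01367612]), 'opening': 0.08547503811482658}
```

View pics/top0.png

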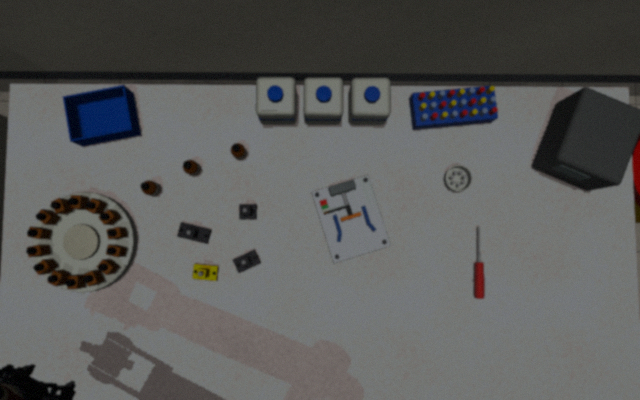

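View pics/scene0.png

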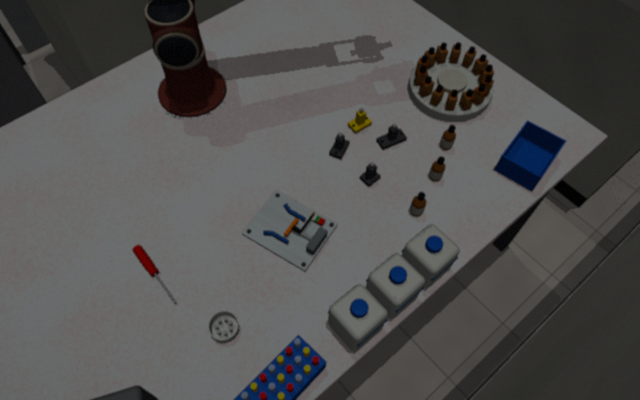

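View pics/wrist0.png

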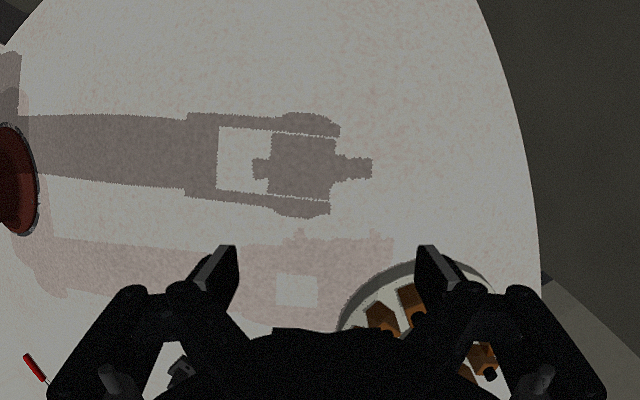

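Dark candidates in the top view: (194,232), (248,211), (246,261). The one at (205,272) is yellow, so it's excluded. I'll measure foot lengths and take close crops.

```bash
cat >> h.py <<'E'
from scipy.spatial.transform import Rotation as R
def ray(d,uv,wrist=False):
    uv=np.atleast_2d(np.asarray(uv,float)); K=d['intrinsics']
    x=(uv[:,0]-K[0,2])/K[0,0]; y=(uv[:,1]-K[1,2])/K[1,1]
    if wrist:
        r=np.hypot(x,y)+1e-12; v=np.c_[np.sin(r)*x/r,np.sin(r)*y/r,np.cos(r)]
    else: v=np.c_[x,y,np.ones_like(x)]
    return v@R.from_rotvec(d['orientation']).as_matrix().T
def onplane(d,uv,z,wrist=False):
    v=ray(d,uv,wrist); e=np.asarray(d['eye']); return (e+v*((z-e[2])/v[:,2])[:,None])[:,:2]
def proj(d,P,wrist=False):
    P=np.atleast_2d(P); c=(P-d['eye'])@R.from_rotvec(d['orientation']).as_matrix(); K=d['intrinsics']
    if wrist:
        th=np.arctan2(np.hypot(c[:,0],c[:,1]),c[:,2]); n=np.hypot(c[:,0],c[:,1])+1e-12
        q=np.c_[c[:,0]/n*th,c[:,1]/n*th]
    else: q=c[:,:2]/c[:,2:]
    return q*K[0,0]+K[:2,2]
E
python3 - <<'E'
from h import *
d=dict(np.load('pics/top0.png.npz')); im=d['pixels'][:,:,::-1]
crop=im[190:290,150:400]; cv2.imwrite('pics/topcrop.png',cv2.resize(np.clip(crop*1.6,0,255).astype(np.uint8),None,fx=3.2,fy=3.2,interpolation=cv2.INTER_CUBIC))
s=dict(np.load('pics/scene0.png.npz')); im2=s['pixels'][:,:,::-1]
cv2.imwrite('pics/scenecrop.png',cv2.resize(np.clip(im2[100:280,230:430]*1.6,0,255).astype(np.uint8),None,fx=3.3,fy=3.3,interpolation=cv2.INTER_CUBIC))
g=im.max(axis=2); 
for c in[(194,232),(248,211),(246,261)]:
    m=np.zeros(g.shape,np.uint8); x,y=c; m[y-20:y+20,x-25:x+25]=(g[y-20:y+20,x-25:x+25]<80)
    n,l,st,ce=cv2.connectedComponentsWithStats(m); i=1+np.argmax(st[1:,4]); ys,xs=np.where(l==i)
    P=onplane(d,np.c_[xs,ys],0.016); r=cv2.minAreaRect((P*1000).astype(np.float32)); print(c,st[i],r, 'bg',g[y-18,x-23])
E
```

```text
(194, 232) [177 222  35  22 502] ((542.3712158203125, 336.4208679199219), (85.60902404785156, 41.282081604003906), 76.08573150634766) bg 118
(248, 211) [239 204  18  16 278] ((597.83642578125, 196.72145080566406), (39.792564392089844, 45.22862243652344), 0.14801479876041412) bg 120
(246, 261) [233 250  28  23 384] ((468.3576354980469, 197.39549255371094), (40.88981628417969, 66.27413177490234), 25.13703155517578) bg 119
```

View pics/topcrop.png

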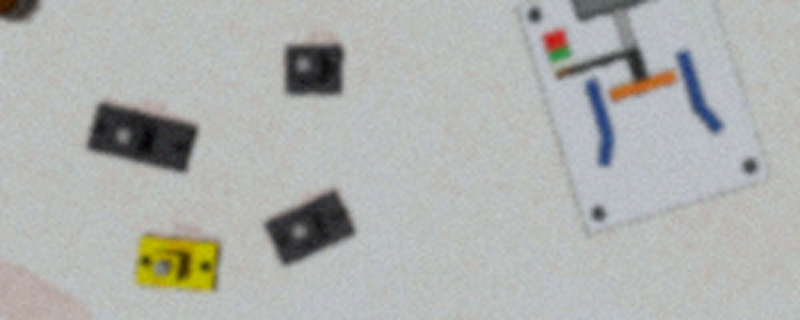

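View pics/scenecrop.png

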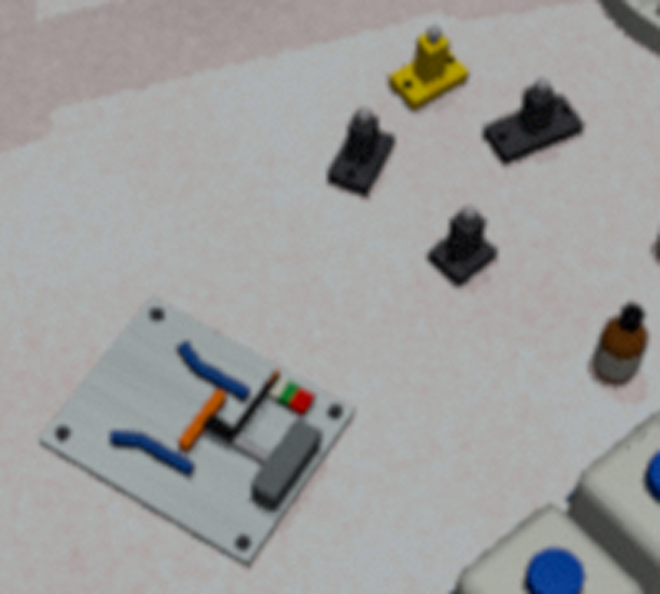

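The candidates measure 85 mm at (194,232), 45 mm at (248,211) and 66 mm at (246,261). So (246,261) is the mid anchor, and the yellow one at (205,272) is excluded. Next I'll measure the jig and the mid anchor's ball from both views.

```bash
python3 - <<'E'
from h import *
def comp(m,d,z,name,minA=6):
    n,l,st,ce=cv2.connectedComponentsWithStats(m.astype(np.uint8))
    for i in range(1,n):
        if st[i,4]<minA: continue
        ys,xs=np.where(l==i); P=onplane(d,np.c_[xs,ys],z)*1000
        r=cv2.minAreaRect(P.astype(np.float32)); print(name,st[i,4],ce[i].round(1),'mean',P.mean(0).round(1),'rect',np.round(r[0],1),np.round(r[1],1),round(r[2],1))
for n,box in(('top',(305,395,170,270)),('scene',(238,345,185,275))):
    d=dict(np.load(f'pics/{n}0.png.npz')); im=d['pixels']; x0,x1,y0,y1=box
    M=np.zeros(im.shape[:2],bool); M[y0:y1,x0:x1]=1
    r,g,b=[im[:,:,i].astype(int) for i in range(3)]
    print(n)
    comp(M&(r-b>40)&(g-b>8)&(r>90),d,.0255,'orange')
    comp(M&(b-r>35),d,.022,'blue')
    comp(M&(g-r>25)&(g-b>20),d,.022,'green',3)
    comp(M&(r-g>50)&(abs(g-b)<25),d,.022,'red',3)
    comp(M&(im.max(2)<95),d,.0115,'dark',3)
E
```

```text
top
orange 70 [350.4 216.3] mean [585.2 -75.2] rect [585.4 -75.3] [ 9.3 53.4] 16.8
blue 62 [367.1 218.1] mean [ 580.7 -119.8] rect [ 579.7 -120.2] [64.7 10.8] 22.9
blue 65 [337.5 227.8] mean [555.1 -41.4] rect [555.  -41.8] [64.5  9.9] 10.2
green 18 [324.7 206.8] mean [610.4  -7.6] rect [611.2  -7. ] [ 8.  13.2] 0.1
red 27 [323. 202.] mean [623.1  -3.1] rect [623.1  -3.1] [10.6 15.9] 0.2
dark 20 [365.1 179.4] mean [ 684.9 -116.2] rect [ 686.1 -116. ] [10.7 10.8] 89.7
dark 500 [341.7 195. ] mean [643.  -53.4] rect [638.5 -48.8] [ 74.7 103. ] 82.9
dark 19 [316.6 194.1] mean [645.1  13.8] rect [645.3  14. ] [10.7  8. ] 0.1
dark 23 [324.5 205.8] mean [613.7  -7.3] rect [613.4  -6.7] [ 9.1 16.8] 14.2
dark 117 [367.2 218.9] mean [ 579.  -121.3] rect [ 578.9 -120.5] [71.5 16. ] 25.1
dark 107 [337.3 227.6] mean [555.8 -41.3] rect [555.2 -41.7] [70.3 14.3] 10.7
dark 21 [383.9 241.6] mean [ 518.9 -165.2] rect [ 518.8 -165. ] [11.8 11.9] 26.4
dark 18 [336.5 256.2] mean [480.1 -39.1] rect [480.7 -39.1] [ 7.9 10.5] 89.9
scene
orange 57 [290.5 226. ] mean [586.6 -77.3] rect [586.8 -77.1] [ 8.3 52.6] 17.0
blue 69 [293.8 212.4] mean [558.7 -43.9] rect [558.3 -44.1] [64.9 12.1] 9.3
blue 80 [275.6 235.6] mean [ 581.9 -123.3] rect [ 582.1 -123.2] [67.1 12.5] 24.5
green 16 [316.7 218.5] mean [612.3  -9.5] rect [612.3  -9.7] [ 6.1 17. ] 19.2
red 29 [320.9 221.1] mean [625.4  -6.2] rect [625.4  -5.9] [11.8 16.5] 8.3
dark 28 [276.9 195. ] mean [481.6 -40.9] rect [481.8 -40.8] [16.5 12.9] 49.7
dark 1573 [300.9 235.6] mean [619.6 -69.7] rect [587.6 -81.2] [199.8 162.3] 17.2
dark 29 [248.5 230.9] mean [ 520.5 -166.3] rect [ 520.5 -166.5] [15.  13.3] 3.4
```

Jig from the two views: origin about (0.582,-0.077), yaw about 17.1°. The four screws and the orange stop agree. Now I'll move above the mid anchor.

Emit:
step_arm:
  increments: "-0.6 0.8 0 0 0 0;-0.6 0.8 0 0 0 0;-0.6 0.8 0 0 0 0;-0.6 0.8 0 0 0 0;-0.6 0.8 0 0 0 0;-0.6 0.8 0 0 0 0;-0.6 0.8 0 0 0 0;-0.6 0.8 0 0 0 0;-0.6 0.8 0 0 0 0;-0.6 0.8 0 0 0 0;-0.6 0.8 0 0 0 0;-0.6 0.8 0 0 0 0"
  fingers: 1

```text
t: 1.15
tool_pos: [0.3894, 0.3215, 0.231]
tool_rot: [2.604, 1.757, -0.001]
contact_force: [0.3, -1.1, 0.7]
opening: 0.0854
```

Emit:
step_arm:
  increments: "-0.6 0.8 0 0 0 0;-0.6 0.8 0 0 0 0;-0.6 0.8 0 0 0 0;-0.6 0.8 0 0 0 0;0 0 0 0 0 1;0 0 0 0 0 1;0 0 0 0 0 1;0 0 0 0 0 1;0 0 0 0 0 1;0 0 0 0 0 1;0 0 0 0 0 1;0 0 0 0 0 0.5"

```text
t: 2.15
tool_pos: [0.4406, 0.237, 0.2309]
tool_rot: [3.068, 0.675, -0.001]
contact_force: [-1.0, -0.1, 0.8]
opening: 0.0855
```

```bash
python3 - <<'E'
from h import *
d=grab('wrist','wrist1.png'); o=ctrl.get_obs(); print(o['t'],o['tool_pos'],o['tool_rot'],o['contact_force'])
print(d['eye'],proj(d,[[.468,.197,.016],[.598,.197,.016],[.582,-.077,.0185],[.44,.31,.016]],True))
E
```

```text
2.2 [0.44063998 0.23706862 0.23090633] [ 3.06825059e+00  6.74585544e-01 -1.03183641e-03] [ 0.47178284  0.14949922 -0.28535201]
[0.41319775 0.29904095 0.37349414] [[332.09093481 211.06645432]
 [421.48128903 250.14742467]
 [323.50861116 380.46426623]
 [351.72867307 115.50778248]]
```

View pics/wrist1.png

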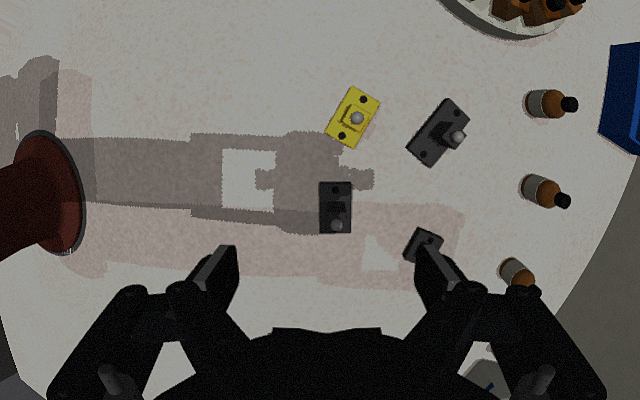

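The mid anchor shows clearly at wrist (335,208), with yellow at (352,117), long at (438,132) and short at (424,246). I'll refine its pose.

```bash
python3 - <<'E'
from h import *
d=dict(np.load('pics/wrist1.png.npz')); g=d['pixels'].max(2)
c=d['pixels'][160:260,280:400,::-1]; cv2.imwrite('pics/w1c.png',cv2.resize(np.clip(c*1.6,0,255).astype(np.uint8),None,fx=5,fy=5))
print(g[205:212,310:365:4])
for t in(50,60,70):
    m=np.zeros(g.shape,np.uint8); m[170:245,305:365]=g[170:245,305:365]<t
    n,l,st,ce=cv2.connectedComponentsWithStats(m); i=1+np.argmax(st[1:,4]); ys,xs=np.where(l==i)
    P=onplane(d,np.c_[xs,ys],.016,True)*1000; print(t,st[i],cv2.minAreaRect(P.astype(np.float32)))
E
```

```text
[[115 114  88  24  27   8  25   4  22  45  25 155 147 151]
 [113 112  91  33  21  19  16  21  10  43  32 155 146 151]
 [123 111  94  24  24   3   3  10   9  37  27 156 145 154]
 [115 109  92  21  32  25  15  23   6  43  27 155 147 158]
 [117 110  97  29  13  19  25   6  13  39  26 152 149 154]
 [109 109  98  24  25  17  22  16  21  24  25 157 150 151]
 [103 112  98  28  18  22  24  21  17  39  31 155 137 148]]
50 [ 319  182   33   52 1469] ((469.2923889160156, 201.69549560546875), (38.521820068359375, 64.75096130371094), 24.89563751220703)
60 [ 318  182   34   52 1555] ((468.9434509277344, 201.53179931640625), (39.28516387939453, 64.7628173828125), 24.90256118774414)
70 [ 318  181   35   53 1645] ((469.1850891113281, 202.3024139404297), (40.486473083496094, 65.9838638305664), 24.841121673583984)
```

View pics/w1c.png

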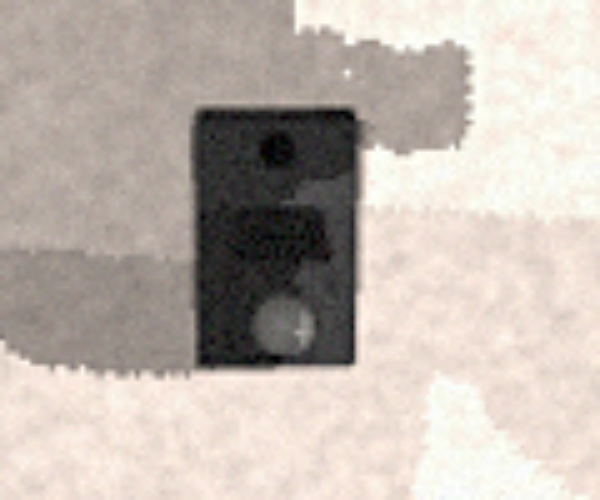

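```bash
python3 - <<'E'
from h import *
w=dict(np.load('pics/wrist1.png.npz'));t=dict(np.load('pics/top0.png.npz'))
print(onplane(w,[337,225],.068,True),onplane(t,[243.75,262.2],.068))
for p in([319,234],[351.5,233.5]): print(onplane(w,p,.016,True))
for p in([319.5,181.5],[351.5,182]): print(onplane(w,p,.0,True),onplane(w,p,.016,True))
E
```

```text
[[0.47127741 0.20005084]] [[0.46647612 0.19820029]]
[[0.46599522 0.16298854]]
[[0.50247949 0.18051618]]
[[0.44007887 0.2206041 ]] [[0.43892732 0.22396423]]
[[0.47624726 0.23669455]] [[0.4735463  0.23936539]]
```

Emit:
step_arm:
  increments: "0.21 0.93 0 0 0 0;0.21 0.93 0 0 0 0;0 0 0.9 0 0 0;0 0 0.9 0 0 0;0 0 0.9 0 0 0;0 0 0.9 0 0 0;0 0 0.9 0 0 0;0 0 0.9 0 0 0;0 0 0 0 0 0"

```text
t: 2.95
tool_pos: [0.4662, 0.1984, 0.0908]
tool_rot: [3.066, 0.682, -0.016]
contact_force: [-1.2, -0.1, -0.9]
opening: 0.0856
```

```bash
python3 - <<'E'
from h import *
d=grab('wrist','wrist2.png'); o=ctrl.get_obs(); print(o['t'],o['tool_pos'],o['tool_rot'],o['contact_force'])
E
```

```text
3.0 [0.46766599 0.1988304  0.09338565] [ 3.06633598  0.682233   -0.01028839] [-0.6360203  -0.14504882  0.27035091]
```

View pics/wrist2.png

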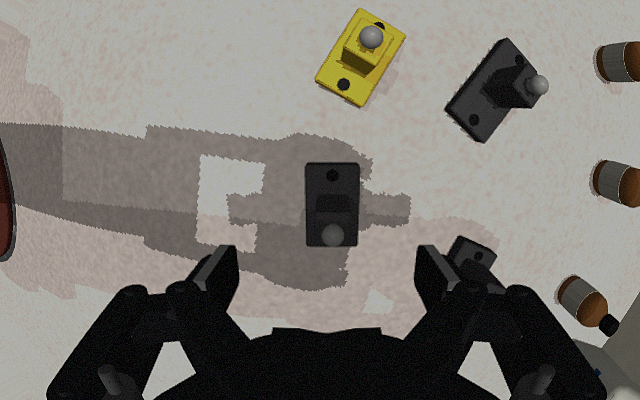

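```bash
python3 - <<'E'
from h import *
w=dict(np.load('pics/wrist2.png.npz'))
print(onplane(w,[333,235.5],.068,True))
P=onplane(w,[[306,246.5],[358,246.5]],.016,True);Q=onplane(w,[[305,163],[359,163]],.016,True);print(P,Q,(P+Q).mean(0)/2)
o=ctrl.get_obs();print(o['tool_pos'],proj(w,[o['tool_pos']],True))
E
```

```text
[[0.47069281 0.19994377]]
[[0.46562715 0.16367851]
 [0.50184247 0.1807642 ]] [[0.43865111 0.22232069]
 [0.47338208 0.23873352]] [0.4698757  0.20137423]
[0.46766599 0.1988304  0.09338565] [[327.11506463 254.18010205]]
```

Emit:
step_arm:
  increments: "0 0 0.7 0 0 0;0 0 0.7 0 0 0;0 0 0.7 0 0 0;0 0 0.7 0 0 0;0 0 0 0 0 0;0 0 0 0 0 0;0 0 0 0 0 0"

```text
t: 3.58
tool_pos: [0.4715, 0.1999, 0.0284]
tool_rot: [-3.067, -0.681, -0.005]
contact_force: [1.1, 0.1, 0.4]
opening: 0.0854
```

Emit:
step_arm:
  increments: "0 0 0 0 0 0;0 0 0 0 0 0;0 0 0 0 0 0;0 0 0 0 0 0;0 0 0 0 0 0;0 0 0 0 0 0;0 0 0 0 0 0;0 0 0 0 0 0;0 0 0 0 0 0;0 0 0 0 0 0"
  fingers: -1
  newtons: 70

```text
t: 4.42
tool_pos: [0.4703, 0.1995, 0.0267]
tool_rot: [3.067, 0.681, 0.0]
contact_force: [-0.4, -0.4, 5.6]
opening: 0.0212
```

```bash
python3 - <<'E'
from h import *
d=grab('wrist','wrist3.png'); o=ctrl.get_obs(); print(o['t'],o['tool_pos'],o['tool_rot'],o['contact_force'],o['opening'])
E
```

```text
4.4667 [0.47027011 0.19953012 0.0266909 ] [3.06682328e+00 6.81140444e-01 4.73605019e-04] [-1.56815472 -0.99837742  4.52627074] 0.02103377930170053
```

View pics/wrist3.png

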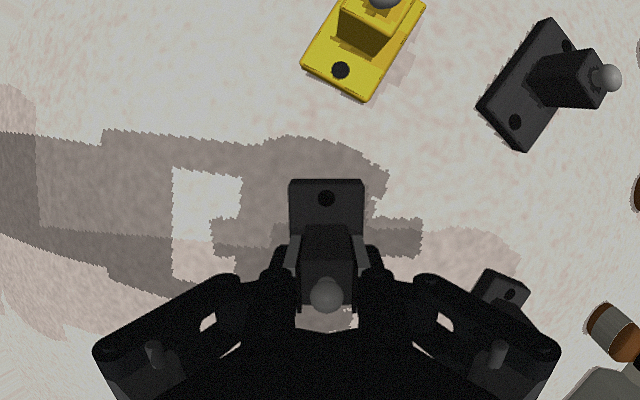

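The mid anchor is gripped by its post, at 21 mm opening. Lifting it and carrying it to the entry side of the jig.

Emit:
step_arm:
  increments: "0 0 -0.5 0 0 0;0 0 -0.8 0 0 0;0 0 -0.8 0 0 0;0 0 -0.5 0 0 0;0 0 0 0 0 0;0 0 0 0 0 0;0 0 0 0 0 0"

```text
t: 5.05
tool_pos: [0.4691, 0.1992, 0.09]
tool_rot: [3.067, 0.681, -0.003]
contact_force: [-0.3, -0.0, -2.2]
opening: 0.0213
```

Emit:
step_arm:
  increments: "-0.3 0.96 0 0 0 0;-0.3 0.96 0 0 0 0;-0.3 0.96 0 0 0 0;-0.3 0.96 0 0 0 0;-0.3 0.96 0 0 0 0;-0.3 0.96 0 0 0 0;-0.3 0.96 0 0 0 0;-0.3 0.96 0 0 0 0;-0.3 0.96 0 0 0 0;-0.3 0.96 0 0 0 0;-0.3 0.96 0 0 0 0;-0.3 0.96 0 0 0 0"

```text
t: 6.05
tool_pos: [0.5091, -0.1004, 0.0893]
tool_rot: [-3.065, -0.68, 0.005]
contact_force: [0.3, -0.3, -2.5]
opening: 0.0214
```

Emit:
step_arm:
  increments: "0 0 0 0 0 0.69;0 0 0 0 0 0.7;0 0 0 0 0 0;0 0 0 0 0 0;0 0 0 0 0 0;0 0 0 0 0 0"

```text
t: 6.55
tool_pos: [0.51, -0.0991, 0.0907]
tool_rot: [-3.106, -0.469, 0.001]
contact_force: [0.1, 1.0, -2.1]
opening: 0.0212
```

```bash
python3 - <<'E'
from h import *
d=grab('wrist','wrist4.png');grab('top','top4.png');grab('scene','scene4.png'); o=ctrl.get_obs(); print(o['t'],o['tool_pos'],o['tool_rot'],o['contact_force'],o['opening'])
E
```

```text
6.7 [ 0.51035501 -0.09929362  0.09119696] [-3.10654785e+00 -4.67818471e-01  2.46739818e-04] [ 0.73942442 -0.21672285 -1.86298214] 0.02098859032859396
```

View pics/wrist4.png

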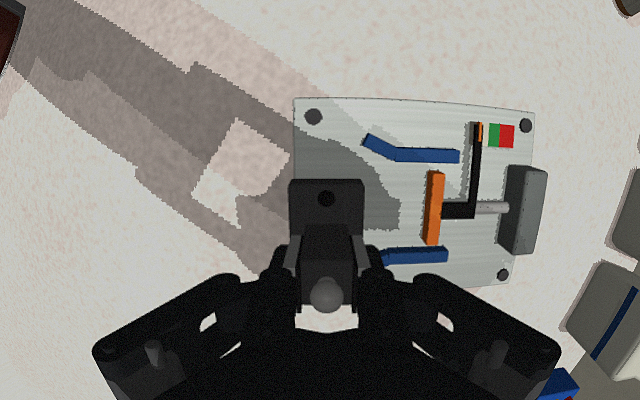

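View pics/scene4.png

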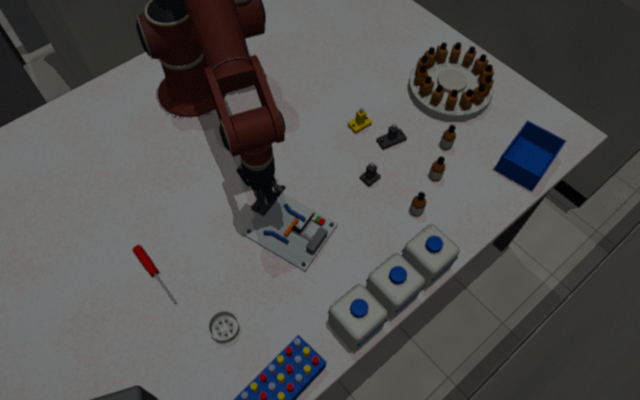

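The wrist view shows the anchor held square, with the jig ahead: orange stop (435,208), ribs (410,150) and (415,256), green (495,135). I'll refine the jig pose from this.

```bash
python3 - <<'E'
from h import *
d=dict(np.load('pics/wrist4.png.npz')); im=d['pixels']; r,g,b=[im[:,:,i].astype(int) for i in range(3)]
M=np.zeros(r.shape,bool); M[95:265,295:550]=1; M[178:265,295:370]=0
yaw=np.radians(17.1);u=np.array([np.cos(yaw),np.sin(yaw)]);v=np.array([-u[1],u[0]]);O=np.array([.582,-.077])
def comp(m,z,name,minA=12):
    n,l,st,ce=cv2.connectedComponentsWithStats((M&m).astype(np.uint8))
    for i in range(1,n):
        if st[i,4]<minA: continue
        ys,xs=np.where(l==i); P=onplane(d,np.c_[xs,ys],z,True)
        q=(P-O)*1000; J=np.c_[q@u,q@v]; rr=cv2.minAreaRect(J.astype(np.float32))
        print(name,st[i,4],ce[i].round(),'jig mm mean',J.mean(0).round(1),'min',J.min(0).round(1),'max',J.max(0).round(1),'rect',np.round(rr[0],1),np.round(rr[1],1),round(rr[2],1))
comp((r-b>50)&(r-g>25)&(g-b>10),.0255,'orange')
comp((b-r>35),.022,'blue')
comp((g-r>30)&(g-b>20),.022,'green');comp((r-g>60)&(abs(g-b)<25),.022,'red')
comp((im.max(2)<75),.0115,'dark')
# straight rib edges
for nm,px in(('upper rib inner',[[400,161],[458,163]]),('lower rib inner top',[[388,252],[446,247]]),('lower rib flat end',[[447,262],[447,247]])):
    q=(onplane(d,px,.022,True)-O)*1000;print(nm,(q@u).round(1),(q@v).round(1))
q=(onplane(d,[[290,179],[363,179]],.064,True)-O)*1000;print('foot near edge',(q@u).round(1),(q@v).round(1))
q=(onplane(d,[[326,295]],.132,True)-O)*1000;print('ball',(q@u).round(1),(q@v).round(1))
cv2.imwrite('pics/w4c.png',cv2.resize(im[90:270,280:560,::-1],None,fx=2.8,fy=2.8,interpolation=cv2.INTER_CUBIC))
E
```

```text
orange 70 [480. 131.] jig mm mean [36.8 60.6] min [34.1 53.5] max [38.4 67.6] rect [36.3 60.5] [ 3.4 13.9] 3.8
orange 1242 [433. 207.] jig mm mean [4.1 3.2] min [ -3.  -26.9] max [11.1 30.4] rect [4.1 1.7] [57.3 14.1] 90.0
blue 1327 [411. 152.] jig mm mean [-14.   42.8] min [-49.2  36.1] max [22.6 54.8] rect [-13.5  42.5] [15.8 72.4] 82.2
blue 854 [414. 256.] jig mm mean [ -5.4 -37.7] min [-33.4 -43.7] max [ 22.6 -29.3] rect [ -5.4 -36.5] [56.  14.3] 0.2
green 250 [493. 135.] jig mm mean [51.2 58.8] min [46.5 50. ] max [56.1 67.7] rect [51.3 58.8] [ 9.6 17.6] 0.1
red 323 [506. 136.] jig mm mean [63.2 59. ] min [56.5 50.1] max [70.2 67.7] rect [63.4 58.9] [13.7 17.6] 0.3
dark 199 [313. 116.] jig mm mean [-83.9  66.5] min [-89.5  60.9] max [-78.1  71.7] rect [-83.9  66.5] [10.5 10.6] 26.4
dark 139 [525. 125.] jig mm mean [89.1 68.9] min [82.3 63.3] max [95.6 74.6] rect [89.1 69.1] [12.5 11.8] 42.1
dark 1264 [467. 184.] jig mm mean [37.1 17.6] min [ 16.4 -10.4] max [47.  67.1] rect [32.1 28.5] [77.4 30.6] 89.1
dark 16 [482. 132.] jig mm mean [46.4 59.6] min [45.7 54.3] max [46.8 65.3] r
[... 309 characters left out ...]
[ 73.7 -46.7] max [115.7  35.2] rect [88.7 -4.2] [80.5 41.1] 80.2
dark 23 [430. 178.] jig mm mean [ 4.2 22.5] min [ 2.4 18.4] max [ 5.5 26.9] rect [ 4.  22.7] [2.5 8.6] 4.6
dark 13 [427. 201.] jig mm mean [3.6 4. ] min [2.  0.1] max [5.2 6.6] rect [3.6 3.4] [7.  2.5] 72.3
dark 79 [425. 226.] jig mm mean [  4.4 -16.8] min [  2.3 -30.3] max [ 6.  -4.8] rect [  4.2 -17.5] [ 3.7 25.5] 0.2
dark 580 [399. 252.] jig mm mean [-15.2 -38.6] min [-39.8 -49.1] max [ 26.3 -31.9] rect [ -6.9 -41.2] [17.  66.2] 88.6
upper rib inner [-22.6  22.2] [36.4 36.1]
lower rib inner top [-27.1  20.2] [-33.3 -30.6]
lower rib flat end [23.2 21.1] [-44.1 -30.6]
foot near edge [-94.7 -53.7] [32.  32.1]
ball [-74.3] [1.]
```

View pics/w4c.png

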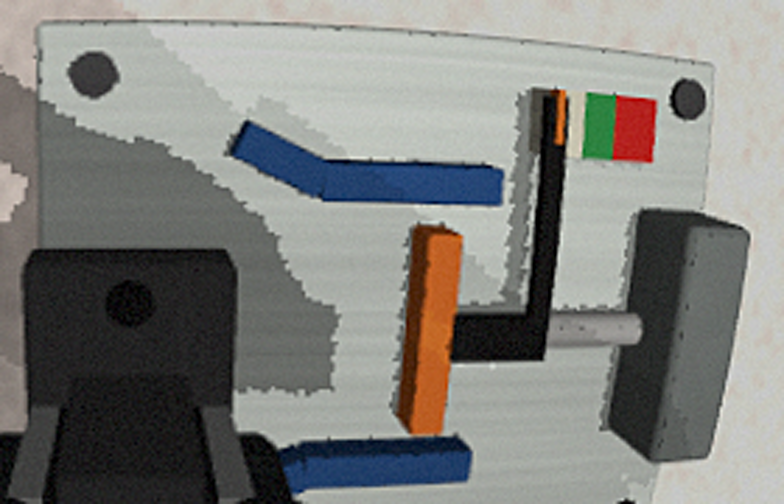

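Emit:
step_arm:
  increments: "0 -0.03 0.7 0 0 0;0 0 0.7 0 0 0;0 0 0.6 0 0 0;0 0 0 0 0 0;0 0 0 0 0 0;0 0 0 0 0 0"

```text
t: 7.2
tool_pos: [0.5108, -0.099, 0.0422]
tool_rot: [3.106, 0.467, 0.002]
contact_force: [0.4, -0.1, -2.2]
opening: 0.021
```

```bash
cat > look.py <<'E'
import sys
from h import *
f=sys.argv[1]; d=grab('wrist',f+'.png'); o=ctrl.get_obs()
print(o['t'],o['tool_pos'].round(4),o['tool_rot'].round(4),o['contact_force'].round(1),o['wrist_torque'].round(2),round(o['opening'],4))
yaw=np.radians(17.1);u=np.array([np.cos(yaw),np.sin(yaw)]);v=np.array([-u[1],u[0]]);O=np.array([.582,-.077])
q=(o['tool_pos'][:2]-O)*1000; print('tcp jig',q@u,q@v)
im=d['pixels'];cv2.imwrite('pics/'+f+'c.png',cv2.resize(im[80:330,190:510,::-1],None,fx=2.4,fy=2.4,interpolation=cv2.INTER_CUBIC))
E
python3 look.py w5
```

```text
7.25 [ 0.5112 -0.0992  0.0427] [3.1056 0.4665 0.0033] [ 0.5 -0.3 -2.1] [-0.04  0.    0.01] 0.0211
tcp jig -74.14034682890639 -0.3711666145929793
```

View pics/w5c.png

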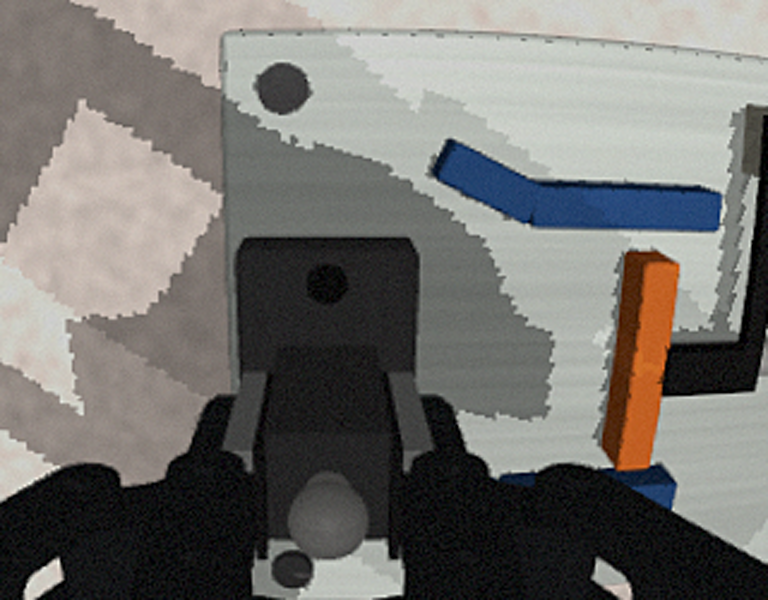

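```bash
cat > cm.py <<'E'
from h import *
def jig(f,items):
    d=dict(np.load(f'pics/{f}.png.npz'))
    yaw=np.radians(17.1);u=np.array([np.cos(yaw),np.sin(yaw)]);v=np.array([-u[1],u[0]]);O=np.array([.582,-.077])
    for n,px,z in items:
        px=np.array(px,float)/2.4+[190-.3,80-.3]
        q=(onplane(d,px,z,True)-O)*1000; print(n,(q@u).round(1),(q@v).round(1))
E
python3 - <<'E'
from cm import *
jig('w5',[('foot bottom edge',[[240,238],[415,238]],.016),('rib inner top',[[532,225],[718,231]],.022),('rib outer bottom',[[536,178],[700,186]],.010),('stop face top',[[625,250],[604,462]],.0255),('stop bottom',[[622,254],[602,462]],.0115),('ball',[[327,515]],.084),
('plate edge',[[222,31],[240,380]],.01)])
E
```

```text
foot bottom edge [-93.8 -53. ] [32.  32.1]
rib inner top [-26.7  22.7] [36.6 36.1]
rib outer bottom [-22.8  22.8] [45.9 45.5]
stop face top [-4.3 -2.4] [ 31.8 -23.9]
stop bottom [1.  3.2] [ 27.5 -31.9]
ball [-73.6] [1.5]
plate edge [-98.  -95.8] [80.4 -6.3]
```

Emit:
step_arm:
  increments: "0 -0.05 0.15 0 0 0;0 0 0 0 0 0;0.3 0 0 0 0 0;0.3 0 0 0 0 0;0.3 0 0 0 0 0;0.3 0 0 0 0 0;0.3 0 0 0 0 0;0.3 0 0 0 0 0;0 0 0 0 0 0;0 0 0 0 0 0;0 0 0 0 0 0"

```text
t: 8.17
tool_pos: [0.5526, -0.0844, 0.0373]
tool_rot: [-3.107, -0.467, 0.001]
contact_force: [-1.1, 0.7, -2.5]
opening: 0.0211
```

```bash
python3 look.py w6
```

```text
8.2167 [ 0.5525 -0.0844  0.0373] [-3.1066e+00 -4.6630e-01  1.1000e-03] [ 0.  -0.2 -2.2] [0.02 0.02 0.04] 0.0211
tcp jig -30.393840724772684 1.6213245286146376
```

View pics/w6c.png

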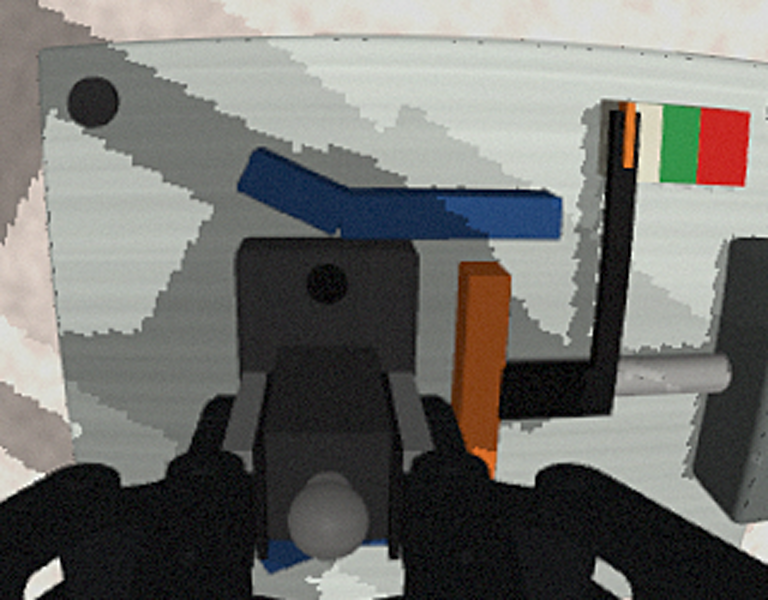

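```bash
python3 - <<'E'
from cm import *
jig('w6',[('foot bottom edge',[[240,239],[415,239]],.0106),('rib inner top',[[345,238],[560,239]],.022),('stop face top',[[459,262],[453,400]],.0255),('stop bottom',[[459,275]],.0115),('foot front bottom',[[418,260],[418,370]],.0106),('foot front top',[[418,260]],.0266),('ball',[[327,515]],.08),
('pointer tip',[[630,135]],.029),('green L/R',[[661,140],[697,140]],.022),('white L',[[638,140]],.022)])
E
```

```text
foot bottom edge [-49.7  -8.8] [33.5 33.5]
rib inner top [-25.5  22.9] [36.1 36.2]
stop face top [-0.8 -0.4] [31.6 -0.9]
stop bottom [1.9] [25.]
foot front bottom [-8. -7.] [28.4  0.5]
foot front top [-10.] [32.3]
ball [-29.3] [3.8]
pointer tip [35.3] [60.7]
green L/R [46.3 55.8] [59.6 60.2]
white L [40.4] [59.3]
```

Emit:
step_arm:
  increments: "0.14 0 0 0 0 0;0.14 0 0 0 0 0;0.14 0 0 0 0 0;0.14 0 0 0 0 0;0.12 0 0 0 0 0;0 0 0 0 0 0;0 0 0 0 0 0;0 0 0 0 0 0;0 0 0 0 0 0"

```text
t: 8.97
tool_pos: [0.5688, -0.0796, 0.0374]
tool_rot: [3.107, 0.466, -0.001]
contact_force: [-2.1, -0.3, -0.4]
opening: 0.0208
```

```bash
python3 look.py w7
```

```text
9.0167 [ 0.5688 -0.0796  0.0374] [ 3.1067e+00  4.6630e-01 -8.0000e-04] [-2.2 -1.4 -2. ] [-0.23  0.52  0.04] 0.0212
tcp jig -13.368416286445628 1.4363373872975647
```

View pics/w7c.png

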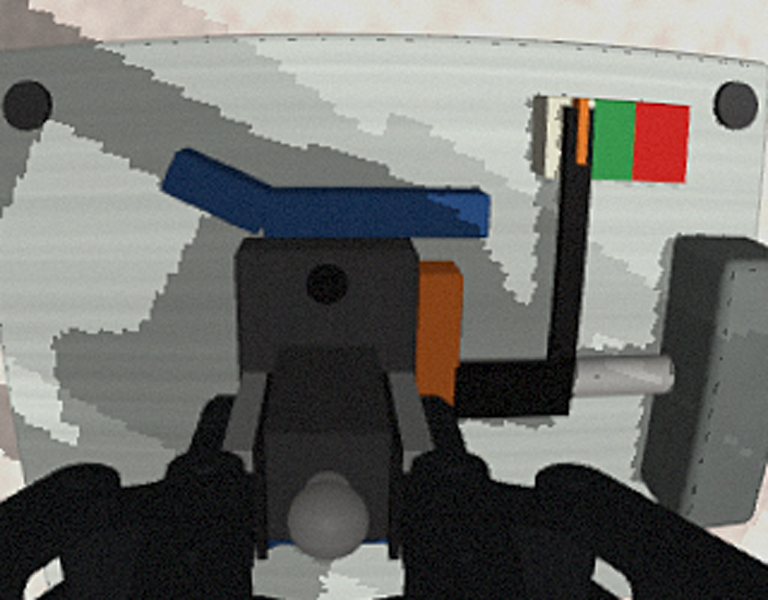

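```bash
python3 - <<'E'
from cm import *
for f,p,g in(('w6',[629,135],[[661,142],[697,142],[638,142]]),('w7',[582,132],[[593,140],[635,140],[547,140]])):
    jig(f,[('pointer',[p],.029),('green',g,.022)])
jig('w7',[('stop back top edge',[[461,262]],.0255)]);jig('w6',[('stop back top edge',[[509,275]],.0255)])
E
```

```text
pointer [35.1] [60.7]
green [46.3 55.8 40.4] [59.1 59.7 58.8]
pointer [41.1] [60.6]
green [46.3 56.6 35.5] [58.5 59.  58.1]
stop back top edge [16.5] [31.4]
stop back top edge [10.5] [28.7]
```

Emit:
step_arm:
  increments: "0.1 0 0.02 0 0 0;0.1 0 0.01 0 0 0;0.1 0 0 0 0 0;0.1 0 0 0 0 0;0 0 0 0 0 0;0 0 0 0 0 0;0 0 0 0 0 0;0 0 0 0 0 0;0 0 0 0 0 0;0 0 0 0 0 0"

```text
t: 9.85
tool_pos: [0.5778, -0.0767, 0.0368]
tool_rot: [-3.107, -0.467, 0.004]
contact_force: [-7.7, -1.6, 2.3]
opening: 0.0213
```

```bash
python3 look.py w8
```

```text
9.9 [ 0.5778 -0.0767  0.0368] [-3.1066 -0.4668  0.0043] [-7.5 -1.9  3.1] [-0.42  1.19  0.05] 0.0211
tcp jig -3.8962286214306547 1.5535259812941788
```

View pics/w8c.png

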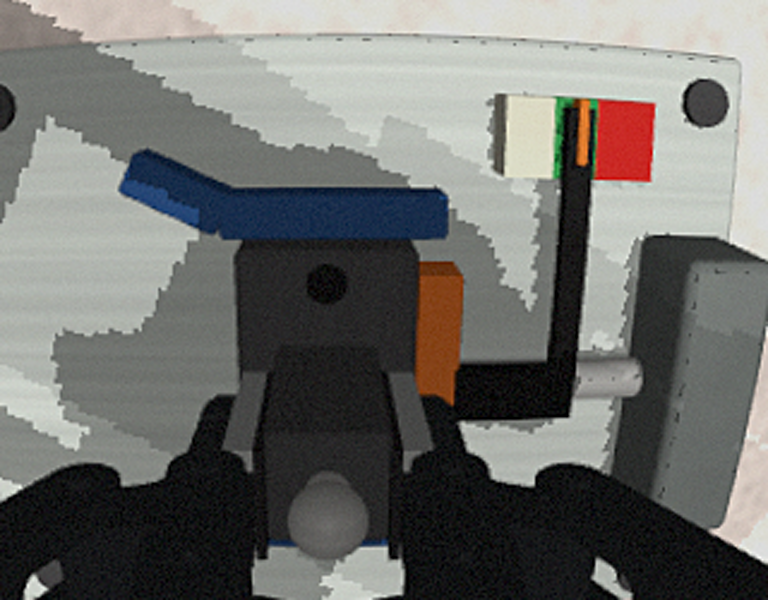

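The wrist crop shows the pointer (582,132) over the green zone (556–597), with the foot against the orange stop. I'll quantify that.

```bash
python3 - <<'E'
from cm import *
jig('w8',[('pointer',[[582,132]],.029),('green',[[556,140],[598,140]],.022),('stop back',[[462,262]],.0255),('foot edge',[[240,239],[415,239]],.010),('rib inner top',[[222,237],[447,238]],.022)])
E
```

```text
pointer [50.3] [60.8]
green [46.8 56.7] [58.3 58.8]
stop back [26.1] [31.7]
foot edge [-23.4  17.5] [33.3 33.4]
rib inner top [-25.9  23.1] [36.4 36.2]
```

Pointer and stop-edge travel come out at about 15.3 mm, matching roughly 7.7 N. I'll nudge 0.5 mm further and hold.

Emit:
step_arm:
  increments: "0.02 0 0 0 0 0;0 0 0 0 0 0;0 0 0 0 0 0;0 0 0 0 0 0;0 0 0 0 0 0;0 0 0 0 0 0;0 0 0 0 0 0;0 0 0 0 0 0;0 0 0 0 0 0;0 0 0 0 0 0;0 0 0 0 0 0;0 0 0 0 0 0"

```text
t: 10.9
tool_pos: [0.5779, -0.0767, 0.0368]
tool_rot: [3.107, 0.467, -0.006]
contact_force: [-8.9, -2.3, 3.1]
opening: 0.0211
```

Emit:
step_arm:
  increments: "0 0 0 0 0 0;0 0 0 0 0 0;0 0 0 0 0 0;0 0 0 0 0 0;0 0 0 0 0 0;0 0 0 0 0 0;0 0 0 0 0 0;0 0 0 0 0 0;0 0 0 0 0 0;0 0 0 0 0 0;0 0 0 0 0 0;0 0 0 0 0 0"

```text
t: 11.9
tool_pos: [0.5779, -0.0767, 0.0368]
tool_rot: [3.107, 0.467, -0.006]
contact_force: [-8.6, -2.1, 3.0]
opening: 0.0207
```

Emit:
step_arm:
  increments: "0 0 0 0 0 0;0 0 0 0 0 0;0 0 0 0 0 0;0 0 0 0 0 0;0 0 0 0 0 0;0 0 0 0 0 0;0 0 0 0 0 0;0 0 0 0 0 0;0 0 0 0 0 0;0 0 0 0 0 0;0 0 0 0 0 0;0 0 0 0 0 0"

```text
t: 12.9
tool_pos: [0.5779, -0.0767, 0.0368]
tool_rot: [-3.107, -0.467, 0.006]
contact_force: [-8.6, -1.9, 3.7]
opening: 0.0211
```

```bash
python3 look.py w9; python3 -c "
from h import *
grab('scene','scene9.png');d=grab('top','top9.png')
im=cv2.imread('pics/scene9.png')[90:290,220:440];cv2.imwrite('pics/s9c.png',cv2.resize(np.clip(im*1.6,0,255).astype(np.uint8),None,fx=2.9,fy=2.9))"
```

```text
12.95 [ 0.5779 -0.0767  0.0368] [ 3.1067  0.4669 -0.0061] [-8.6 -2.7  3.6] [-0.48  1.48  0.04] 0.021
tcp jig -3.8072961578778823 1.5243351183418024
```

View pics/w9c.png

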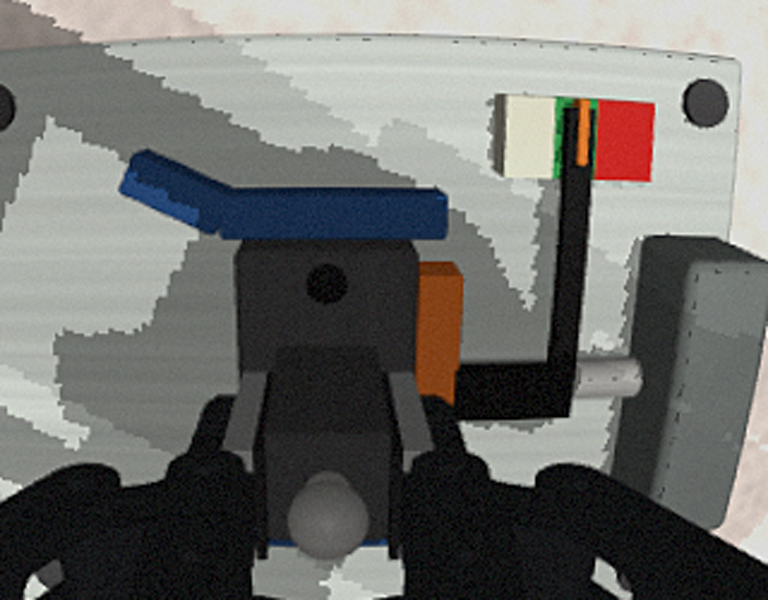

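View pics/s9c.png

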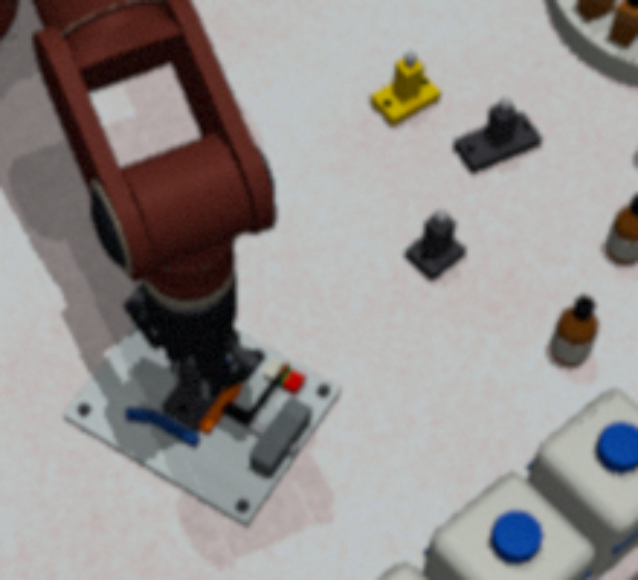

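Steady for over 3 s: the pointer is near the middle of the green, the force is constant, and the other items haven't visibly moved. Handing in.

```bash
python3 -c "
from station import ctrl
print(ctrl.finish_job()); o=ctrl.get_obs(); print(o['t'],o['contact_force'],o['opening'])"
```

```text
the job is handed in; nothing more can be done
None
the job is handed in; nothing more can be done
```

I picked up the 64 mm anchor (it measured about 65 mm, against about 45 and 85 mm for the other two dark ones). I then slid it flat between the blue ribs and pressed it square against the orange stop. I handed the job in at about t = 13 s with the anchor still gripped and pressed; no verdict came back.

**Last checks before handing in:**
- **Stop travel:** about 15.3 mm from the wrist camera, measured before a last 0.5 mm nudge. The pointer stayed near the middle of the green zone afterwards.
- **Steadiness:** the arm's position was unchanged for the last 2 s or more, and the force barely varied.
- **Placement:** the anchor was about 0–1 mm off the middle line between the ribs, and the tool tilt was about 0.006 rad.
- **Other items:** the look-alikes and the bottle in the final close-up looked unmoved. I did not re-measure them, or check the screwdriver and pot separately.

**One disagreement:** the wrist force along the push read about 9 N, while the measured travel implies about 7.7 N. I put the difference down to friction on the plate. Both are inside the 4–13 N limit.

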